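Book a tea packet in on the pantry reader

TASK

Book the packet of tea in on the pantry reader: press the reader's green key right down and let it up, then the blue key, one at a time, and leave the red key alone. Then lift the packet onto the white deck and, flat on the deck and lying along the long fence, press it into the corner so that it bears flush against both metal fences at once, with a light but definite push on each. Finish while still holding it pressed there, do not let go; leave the other things on the worktop where they are.

Things in the scene. Friction and masses are not known exactly. Their poses are not given: they have to be found in the camera images.
- tea_packet: black cardboard tea packet, a closed box 68 (its x) x 132 (its y, long) x 63 mm high (the picture shows 66), about 0.2 kg, loose, standing on the worktop. Origin: centre of its underside; z up. Either way round along the fence is the same. It can be gripped across its 68 mm width from above
- reader: fixed flat-bed pantry reader: slippery white plate 170 (x) x 200 (y) mm with a grey glass window; its top, the deck, is 12 mm above the origin. Origin: centre of its underside; z up, x away from the robot, y to the left (turned up to 0.2 rad). Corner at far right: a seated packet has its centre at (0.041, -0.022, 0.012) of this frame, long side along y. Keys at x = -0.0565
- long_fence: low aluminium fence along the far edge of the reader, 200 mm long (along y), 10 mm thick, polished, top 18 mm above the deck, so that a finger can pass over it. Its inner face is at x = +0.075 of the reader. Body origin = the reader's origin
- short_fence: aluminium fence along the right edge of the reader, 108 mm long (along x, reader x -0.023 to 0.085), 10 mm thick, polished, top 40 mm above the deck. Its inner face is at y = -0.088 of the reader. Body origin = the reader's origin
- key_green_top (a point): centre of the top of the green round spring key (26 mm across, in a black housing fixed on the reader; pressed straight down). The three keys stand 60 mm apart in one row, in any order
- key_blue_top (a point): centre of the top of the blue key, the same kind
- key_red_top (a point): centre of the top of the red key, the same kind; not to be pressed
- key_green (a joint): travel of the green key in m: 0 = up, 0.006 = right down (about 4 N); springs back
- key_blue (a joint): travel of the blue key in m, likewise
- key_red (a joint): travel of the red key in m, likewise; must stay up
- tomato_tin: food tin 75 mm across, 110 mm high, bystander; origin: centre of underside
- honey: honey jar with red lid, about 60 mm across, 86 mm high, bystander; origin: centre of underside
- yoghurt: yoghurt pot 72 mm across, 71 mm high, bystander; origin: centre of underside
- striped_mug: black and white striped mug, 90 x 120 x 88 mm, bystander; origin: centre of underside

How it is judged:
By the outcome, as a careful person would: the job done as asked, in the order asked, and still so for the second after the job is handed in, while the arm keeps its last pose, push and grip.
It also fails if it takes over 70 s, if anything falls off the work surface, if the arm or the gripper's body presses on something with over 40 N, if the wrist force passes 120 N, or if a joint passes its speed limit or range.

ROBOT

A 6-joint arm with a two-finger parallel gripper is mounted at the origin on a cart in front of the work surface, level with it; the furniture and walls round the work are solid. World frame = base frame: x ahead of the robot, y to its left, z up, the work surface at z = 0. Lengths are in m, angles in rad, forces in N, time in s.
With the tool pointing down it reaches from about 0.3 to 0.95 m from the base axis. Payload 3.1 kg.
Tool frame: the origin (TCP) lies between the finger pads; the fingertips stand 25 mm ahead of it and the grasp point (between the pads) lies 6 mm ahead of it (robot.finger_overhang is the z of the fingertips in the tool frame, in m); z points along the fingers, x is the direction in which the jaws open and shut, and the axes are right-handed (so a half turn about z gives the same grasp; the last joint's range is limited). The gripper opens to 85 mm and grips with 20 to 120 N. Pads are 22 mm wide; open, the fingers measure 114 mm over their backs; the gripper's body (76 mm by 85 mm) begins 54 mm behind the grasp point. The pads swing forward as they close: fully open they stand 13 mm farther back than shut.
Start: joints at [1.121, 0.308, 1.634, -0, 1.2, -0.07], TCP at [0.232, 0.58, 0.256] pointing down, gripper open.
Joint ranges: [-3.06, 3.06], [-0.79, 1.96], [0.05, 2.63], [-1.19, 4.34], [0.05, 2.64], [-2.94, 2.94]. Speed limits (rad/s): [2.79, 2.79, 3.14, 3.14, 3.14, 3.14].

INTERFACE

Orientations are given as a 3x3 rotation matrix whose columns are the frame's x, y, z axes.
In Python, from cell import robot, capture, get_calibration, silhouettes, mark_of gives the robot as it stands.
- The arm moves only by the tool carry_out, never from a script. Its argument "deltas" is a list of rows, each an object of numbers: "tx", "ty", "tz": the shift along the world's x, y, z in mm; "rx", "ry", "rz": the turn, a rotation vector about the world's x, y, z in rad. In form: [{"tx": .., "ty": .., "tz": .., "rx": .., "ry": .., "rz": ..}, ...]. A call has 1 to 20 rows; each row shifts and turns the commanded pose from where the row before left it; what a row does not reach is not made up. A row lasts 1/12 s, in which the tool goes at most 41.7 mm and 7.16 degrees, less where a joint would pass 70% of its speed; a pose out of reach is approached as far as the arm can. A call is refused whole if a number of a shift passes 41.7 or a number of a turn 0.125, either way. A call with a gripper value outside its range is refused whole. "gripper" is the gripper's target within -1 to 1 (fully open at 1, half-way at 0, shut at -1), set as the call begins (left out, the last holds). The fingers move at their own pace and stop on an object; "grip_force" is the grip in N (left out, the last holds). Time passes only in rows, so rows that do not move let the fingers close. It gives the time, the measured TCP pose, the force and the opening at its end, in the units of the state.
- robot.state(): the state, without advancing time (a new reading comes with each control period).
- capture(name): name is "scene" or "top" or "wrist"; returns (picture, depth): 420x560x3 uint8, red, green, blue; 420x560 float32, m along the optical axis (not along the pixel's ray), 0 where there is no reading.
- get_calibration(name): a dict with "fx", "fy", "cx", "cy" (pixels), "world_to_cam" (4x4, takes a point from world to camera coordinates); the wrist camera has in their place "mount" (4x4, takes a point from camera to tool coordinates, whose origin is the TCP and whose axes are the tool frame's). Camera axes: x right, y up, looking along -z (the intrinsics and any distortion apply to the point x, -y, -z); pixel columns grow to the right and rows downward; lengths in m; the calibration is good to about 2 mm. A picture is of the moment at which its call begins: read the wrist's pose just before it. get_calibration takes no time and is no camera call.
- robot.job_done(): hands the job in, once; it reports no verdict.
Trained networks look in the newest picture that a camera, given by its name, has taken for a name from the list of things; names that differ only in an ending like _2 or _b are one class to them, and where a whole thing is asked for, a point or a joint stands for the part that bears it (a point fixed in the world has none). Each returns a list of dicts, best first, with "p" (0 to 1); they miss things now and then, are a little off and sometimes report something else, mostly with a low value. They report only what shows in the picture. A call takes as long as a camera call.
- silhouettes(camera, name): "region" (420x560 bool, what is visible of it).
- mark_of(camera, name): "position" ([x, y, z] in m, in world coordinates, good to about 4 mm: a listed point, or the origin of a listed thing).
The state is a dict: "time": time; "q": joint angles; "qvel": joint speeds; "tau": joint torques, N m; "position": TCP position; "orientation": TCP orientation; "wrist_force": force on the tool from outside, world axes, zero at the start; "ft_torque": the same for the moment, N m; "gripper_width": finger opening in m.
Only numpy, scipy, OpenCV 4.12 (cv2) and the standard library are available. Lean on these libraries where they do the work, as an engineer would, in place of code of your own. Each camera call takes 0.05 s, during which the arm holds its last target.

## Working session

There is one attempt and no reset: what is moved stays moved. The work goes in short steps, Python scripts to look and compute and a tool call to move; the robot and the scene stay as the last step left them, time stands still between calls to the robot, and variables do not carry over. Pictures are saved under pics/ and viewed, and the job is handed in when it is done.

Besides the shell and the picture viewer there is one more tool, called after "Request:" by a JSON object that holds its "op" and its "data", one argument or row to a line. carry_out: Moves the arm, as the interface text tells. Its arguments: {"type":"object","properties":{"deltas":{"type":"array"},"gripper":{"type":"number"},"grip_force":{"type":"number"}},"required":["deltas"]}

```bash
ls; mkdir -p pics; cat > h.py <<'E'
import numpy as np, cv2
from cell import robot, capture, get_calibration, silhouettes, mark_of
def save(n,p): cv2.imwrite('pics/'+n+'.png', p[:,:,::-1])
E
python3 - <<'E'
from h import *
s=robot.state(); print(s)
for c in ("scene","top"):
    p,d=capture(c); save(c+'1',p); np.save(c+'_d.npy',d); np.save(c+'_p.npy',p)
    print(c,get_calibration(c))
    for n in ["tea_packet","reader","key_green_top","key_blue_top","key_red_top","tomato_tin","honey","yoghurt","striped_mug"]:
        print(n,[(round(r['p'],2),np.round(r['position'],4).tolist()) for r in mark_of(c,n)[:2]])
E
```

```text
pics
{'time': 0.0, 'q': array([ 1.12129748e+00,  3.08982066e-01,  1.63514756e+00,  2.87621199e-05,
        1.19968385e+00, -6.96948865e-02]), 'qvel': array([-0.00070581,  0.00083662, -0.002483  ,  0.00113278, -0.00016105,
       -0.00076149]), 'tau': array([ 8.92130129e-05, -4.15256596e+01, -2.76663727e+01, -1.53130086e-04,
        1.02703442e-02, -2.21514625e-06]), 'position': array([0.23140564, 0.57978953, 0.25507985]), 'orientation': array([[ 3.70747026e-01,  9.28733366e-01, -9.89119853e-04],
       [ 9.28731254e-01, -3.70748301e-01, -1.98856896e-03],
       [-2.21356485e-03, -1.81370494e-04, -9.99997534e-01]]), 'wrist_force': array([-0.3011603 , -0.07253024,  0.23822759]), 'ft_torque': array([-0.02242879,  0.0155895 ,  0.00035198]), 'gripper_width': 0.08545976477629214}
scene {'fx': 474.67500873989496, 'fy': 474.67500873989496, 'cx': 283.47847749825365, 'cy': 206.15460470980696, 'world_to_cam': array([[ 0.53603609, -0.8440664 ,  0.01473868, -0.34458069],
       [ 0.51449649,  0.34048032,  0.78699842, -0.3228759 ],
       [-0.66929715, -0.41427656,  0.61677894, -1.07958321],
     
[... 618 characters left out ...]
ld_to_cam': array([[-0.00624962, -0.99985024,  0.01613787, -0.06592942],
       [ 0.98670634, -0.00354507,  0.16247471, -0.53124474],
       [-0.16239317,  0.01693874,  0.98658073, -1.27285819],
       [ 0.        ,  0.        ,  0.        ,  1.        ]])}
tea_packet [(0.9, [0.5344, 0.1512, 0.0009])]
reader [(0.95, [0.5979, -0.105, -0.0015])]
key_green_top [(0.4, [0.5391, -0.102, 0.0321])]
key_blue_top [(0.62, [0.5343, -0.1594, 0.0332])]
key_red_top [(0.42, [0.538, -0.0402, 0.0315])]
tomato_tin [(0.62, [0.7411, 0.2401, 0.0035])]
honey [(0.85, [0.7482, 0.1121, -0.0022])]
yoghurt [(0.75, [0.674, -0.387, 0.0003])]
striped_mug [(0.6, [0.5368, 0.1501, 0.0022]), (0.56, [0.3664, -0.2856, 0.0012])]
```

View pics/scene1.png

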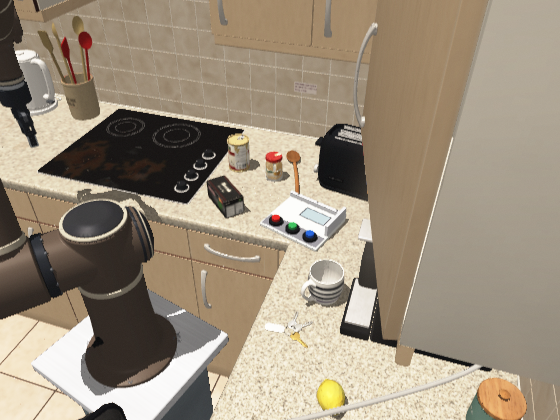

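View pics/top1.png

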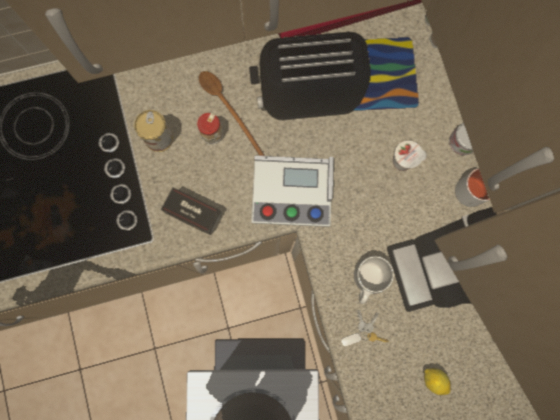

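The top view shows the packet at (193,210), the reader at (292,190), and the keys red (267,212), green (291,213) and blue (315,213). The false `yoghurt` and `striped_mug` hits lie on other objects. Next I measure the orientations and refine the positions from depth.

```bash
cat >> h.py <<'E'
def cloud(c,d,W=None):
    k=get_calibration(c)
    v,u=np.mgrid[0:d.shape[0],0:d.shape[1]]
    X=(u-k['cx'])/k['fx']*d; Y=(v-k['cy'])/k['fy']*d
    P=np.stack([X,-Y,-d,np.ones_like(d)],-1)
    M=np.linalg.inv(k['world_to_cam']) if W is None else W@k['mount']
    return (P@M.T)[...,:3]
def wpose():
    s=robot.state(); W=np.eye(4); W[:3,:3]=s['orientation']; W[:3,3]=s['position']; return W
E
python3 - <<'E'
from h import *
p,d=capture('top'); P=cloud('top',d)
for n,z0,z1 in [("tea_packet",.05,.08),("reader",.006,.018)]:
    r=silhouettes('top',n)[0]; m=r['region']&(d>0)
    z=P[...,2][m]; print(n,r['p'],m.sum(),np.percentile(z,[2,10,50,90,98]))
    mm=m&(P[...,2]>z0)&(P[...,2]<z1)
    q=P[mm][:,:2].astype(np.float32); print(cv2.minAreaRect(q), q.mean(0), np.median(P[mm][:,2]))
p=p.astype(int); hsv=cv2.cvtColor(p.astype(np.uint8),cv2.COLOR_RGB2HSV)
win=np.zeros(d.shape,bool); win[200:225,255:328]=1
for n,lo,hi in [('g',50,80),('b',105,125),('r',170,180)]:
    m=win&(hsv[...,0]>=lo)&(hsv[...,0]<=hi)&(hsv[...,1]>120)
    v,u=np.nonzero(m); print(n,m.sum(),u.mean(),v.mean(),np.median(P[m],0))
# short fence / long fence
for z0,z1 in [(.024,.038),(.045,.06)]:
    m=(P[...,2]>z0)&(P[...,2]<z1)&(P[...,0]>.57)&(P[...,0]<.72)&(P[...,1]<.02)&(P[...,1]>-.23)
    q=P[m][:,:2].astype(np.float32); print(z0,m.sum(),cv2.minAreaRect(q),cv2.fitLine(q,cv2.DIST_HUBER,0,.01,.01).ravel())
E
```

```text
tea_packet 0.93 1552 [0.00438582 0.05763059 0.06447684 0.06820727 0.07016969]
((0.5355018377304077, 0.15088054537773132), (0.13255272805690765, 0.06486094743013382), 63.61538314819336) [0.5343029  0.14955096] 0.06481516228180229
reader 0.78 4869 [0.00088758 0.00815537 0.0123997  0.02651435 0.05060593]
((0.5940078496932983, -0.09899327158927917), (0.19868744909763336, 0.17816875874996185), 87.79115295410156) [ 0.5929215  -0.09611628] 0.011982607952385482
g 6 292.1666666666667 210.5 [ 0.53726108 -0.09931447  0.03544674]
b 63 315.2063492063492 212.88888888888889 [ 0.53111342 -0.1555729   0.03399127]
r 0 nan nan [nan nan nan]
0.024 327 ((0.6607467532157898, -0.11653849482536316), (0.21083132922649384, 0.08979997783899307), 61.05785369873047) [ 0.0570628   0.9983706   0.6708779  -0.07961281]
0.045 166 ((0.620503306388855, -0.19459742307662964), (0.01053826604038477, 0.10130301862955093), 87.20362091064453) [ 0.99894774 -0.04586249  0.6202954  -0.19426085]<stdin>:12: RuntimeWarning: Mean of empty slice.
  ret = ret.dtype.type(ret / rcount)
  return _methods._mean(a, axis=axis, dtype=dtype,
  ret = um.true_divide(
```

Request:
{"op": "carry_out", "data": {
  "deltas": [
    {"tx": 15, "ty": -34, "rz": -0.062},
    {"tx": 15, "ty": -34, "rz": -0.062},
    {"tx": 15, "ty": -34, "rz": -0.062},
    {"tx": 15, "ty": -34, "rz": -0.062},
    {"tx": 15, "ty": -34, "rz": -0.062},
    {"tx": 15, "ty": -34, "rz": -0.062},
    {"tx": 15, "ty": -34, "rz": -0.062},
    {"tx": 15, "ty": -34, "rz": -0.062},
    {"tx": 15, "ty": -34, "rz": -0.062},
    {"tx": 15, "ty": -34, "rz": -0.062},
    {"tx": 15, "ty": -34, "rz": -0.062},
    {"tx": 15, "ty": -34, "rz": -0.062},
    {"tx": 15, "ty": -34, "rz": -0.062},
    {"tx": 15, "ty": -34, "rz": -0.062},
    {"tx": 15, "ty": -34, "rz": -0.062},
    {"tx": 15, "ty": -34, "rz": -0.062},
    {"tx": 15, "ty": -34, "rz": -0.062},
    {"tx": 15, "ty": -34, "rz": -0.062},
    {"tx": 15, "ty": -34, "rz": -0.062},
    {"tx": 15, "ty": -34, "rz": -0.062}
  ],
  "gripper": -1,
  "grip_force": 40
}}

```text
invalid input
```

Request:
{"op": "carry_out", "data": {
  "deltas": [
    {"tz": 0},
    {"tz": 0},
    {"tz": 0}
  ]
}}

```text
invalid input
```

```bash
python3 - <<'E'
from h import *
W=wpose(); print(W, robot.state()['q'], robot.state()['wrist_force'])
p,d=capture('wrist'); save('wrist1',p); np.savez('w1.npz',W=W,p=p,d=d)
print(get_calibration('wrist'))
for n in ["reader","key_green_top","key_blue_top","key_red_top"]:
    print(n,[(round(r['p'],2),np.round(r['position'],4).tolist()) for r in mark_of('wrist',n)[:2]])
E
```

```text
[[ 3.70738541e-01  9.28737279e-01 -2.15322672e-05  2.31723874e-01]
 [ 9.28737279e-01 -3.70738541e-01  2.02882297e-05  5.80471761e-01]
 [ 1.08595939e-05 -2.75194480e-05 -1.00000000e+00  2.56276816e-01]
 [ 0.00000000e+00  0.00000000e+00  0.00000000e+00  1.00000000e+00]] [ 1.12131257e+00  3.08102552e-01  1.63378662e+00  3.02692242e-05
  1.19969456e+00 -6.96906249e-02] [-0.01713151  0.49661127  0.28390783]
{'fx': 311.49404690214527, 'fy': 311.49404690214527, 'cx': 282.3221279967325, 'cy': 215.1963869714111, 'mount': array([[ 9.99999843e-01, -3.77372710e-04, -4.14672787e-04,
         5.28819756e-04],
       [-4.73588184e-04, -9.64408162e-01, -2.64417612e-01,
        -6.65563907e-02],
       [-3.00129830e-04,  2.64417766e-01, -9.64408189e-01,
        -1.16541973e-01],
       [ 0.00000000e+00,  0.00000000e+00,  0.00000000e+00,
         1.00000000e+00]])}
reader []
key_green_top []
key_blue_top []
key_red_top []
```

View pics/wrist1.png

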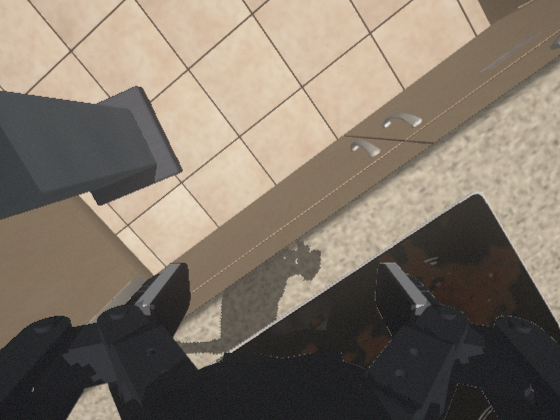

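The move was refused, probably because every row needs all six fields. The wrist view shows the cart, the floor and the hob at the start pose.

Request:
{"op": "carry_out", "data": {
  "deltas": [
    {"tx": 15, "ty": -34, "tz": 0, "rx": 0, "ry": 0, "rz": -0.062},
    {"tx": 15, "ty": -34, "tz": 0, "rx": 0, "ry": 0, "rz": -0.062},
    {"tx": 15, "ty": -34, "tz": 0, "rx": 0, "ry": 0, "rz": -0.062},
    {"tx": 15, "ty": -34, "tz": 0, "rx": 0, "ry": 0, "rz": -0.062},
    {"tx": 15, "ty": -34, "tz": 0, "rx": 0, "ry": 0, "rz": -0.062},
    {"tx": 15, "ty": -34, "tz": 0, "rx": 0, "ry": 0, "rz": -0.062},
    {"tx": 15, "ty": -34, "tz": 0, "rx": 0, "ry": 0, "rz": -0.062},
    {"tx": 15, "ty": -34, "tz": 0, "rx": 0, "ry": 0, "rz": -0.062},
    {"tx": 15, "ty": -34, "tz": 0, "rx": 0, "ry": 0, "rz": -0.062},
    {"tx": 15, "ty": -34, "tz": 0, "rx": 0, "ry": 0, "rz": -0.062},
    {"tx": 15, "ty": -34, "tz": 0, "rx": 0, "ry": 0, "rz": -0.062},
    {"tx": 15, "ty": -34, "tz": 0, "rx": 0, "ry": 0, "rz": -0.062},
    {"tx": 15, "ty": -34, "tz": 0, "rx": 0, "ry": 0, "rz": -0.062},
    {"tx": 15, "ty": -34, "tz": 0, "rx": 0, "ry": 0, "rz": -0.062},
    {"tx": 15, "ty": -34, "tz": 0, "rx": 0, "ry": 0, "rz": -0.062},
    {"tx": 15, "ty": -34, "tz": 0, "rx": 0, "ry": 0, "rz": -0.062},
    {"tx": 15, "ty": -34, "tz": 0, "rx": 0, "ry": 0, "rz": -0.062},
    {"tx": 15, "ty": -34, "tz": 0, "rx": 0, "ry": 0, "rz": -0.062},
    {"tx": 15, "ty": -34, "tz": 0, "rx": 0, "ry": 0, "rz": -0.062},
    {"tx": 15, "ty": -34, "tz": 0, "rx": 0, "ry": 0, "rz": -0.062}
  ],
  "gripper": -1,
  "grip_force": 40
}}

```text
time: 3.07
position: [0.5322, -0.1015, 0.2565]
orientation: [[0.999, -0.052, 0.001], [-0.052, -0.999, -0.0], [0.001, -0.0, -1.0]]
wrist_force: [1.0, 0.3, 0.4]
gripper_width: 0.0
```

```bash
python3 - <<'E'
from h import *
W=wpose(); print(W[:3,3], robot.state()['q'], robot.state()['wrist_force'])
p,d=capture('wrist'); save('wrist2',p); np.savez('w2.npz',W=W,p=p,d=d)
for n in ["reader","key_green_top","key_blue_top","key_red_top"]:
    print(n,[(round(r['p'],2),np.round(r['position'],4).tolist()) for r in mark_of('wrist',n)[:2]])
E
```

```text
[ 0.53222339 -0.10147715  0.25646478] [-2.68858977e-01  1.47947911e-01  1.83036746e+00  1.63225729e-04
  1.16273150e+00 -2.16407646e-01] [1.03414467 0.30210171 0.36501585]
reader [(0.71, [0.5958, -0.1033, -0.001])]
key_green_top [(0.78, [0.5372, -0.0935, 0.0336])]
key_blue_top [(0.69, [0.5334, -0.1567, 0.0352])]
key_red_top [(0.85, [0.5383, -0.0385, 0.0328])]
```

View pics/wrist2.png

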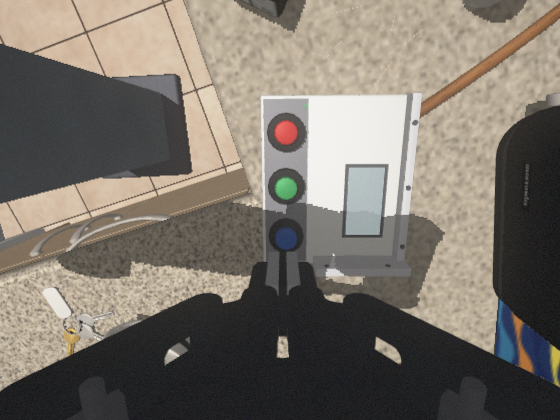

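The wrist view shows red at (286,131), green at (286,187), blue at (286,238), the long fence at column ~410 and the short fence at row ~266. I measure from this.

```bash
python3 - <<'E'
from h import *
f=np.load('w2.npz'); W,p,d=f['W'],f['p'],f['d']; P=cloud('wrist',d,W)
hsv=cv2.cvtColor(p,cv2.COLOR_RGB2HSV); C={}
for n,c in [('r',(286,131)),('g',(286,187)),('b',(286,238))]:
    h0=int(hsv[c[1],c[0],0]); dh=np.abs(hsv[...,0].astype(int)-h0); dh=np.minimum(dh,180-dh)
    v,u=np.mgrid[0:420,0:560]
    m=(dh<12)&(hsv[...,1]>120)&(np.hypot(u-c[0],v-c[1])<16)
    a=P[m]; z=np.median(a[:,2]); (cu,cv_),r=cv2.minEnclosingCircle(np.argwhere(m)[:,::-1].astype(np.float32))
    C[n]=np.median(a,0); print(n,h0,m.sum(),(cu,cv_,r),(a[:,:2].min(0)+a[:,:2].max(0))/2,a[:,:2].mean(0),z)
g=(P[...,0]>.57)&(P[...,0]<.71)&(P[...,1]<.02)&(P[...,1]>-.23)
m=g&(P[...,2]>.024)&(P[...,2]<.036)&(P[...,1]>-.17); q=P[m][:,:2].astype(np.float32)
print('long',m.sum(),cv2.minAreaRect(q),cv2.fitLine(q,cv2.DIST_HUBER,0,.01,.01).ravel(), np.median(P[m][:,2]))
m=g&(P[...,2]>.046)&(P[...,2]<.06); q=P[m][:,:2].astype(np.float32)
print('short',m.sum(),cv2.minAreaRect(q),cv2.fitLine(q,cv2.DIST_HUBER,0,.01,.01).ravel())
m=(P[...,0]>.5)&(P[...,0]<.71)&(P[...,1]<.03)&(P[...,1]>-.23)&(P[...,2]>.009)&(P[...,2]<.015); q=P[m][:,:2].astype(np.float32)
print('deck',m.sum(),cv2.minAreaRect(q),np.median(P[m][:,2]))
v=C['r']-C['b']; print(v,np.arctan2(-v[0],v[1]))
E
```

```text
r 2 447 (285.9275817871094, 132.06552124023438, 12.113180160522461) [ 0.53963541 -0.03670977] [ 0.53972594 -0.03676514] 0.03289369182732266
g 67 47 (285.0, 191.0, 9.055485725402832) [ 0.53595965 -0.10287196] [ 0.53569669 -0.10364324] 0.032927762887808576
b 111 326 (285.5797424316406, 238.3895721435547, 10.705160140991211) [ 0.53434021 -0.10147604] [ 0.53389985 -0.1553901 ] 0.03288577313575311
long 1557 ((0.6739670634269714, -0.08725453913211823), (0.1657233089208603, 0.010834367014467716), 87.18531799316406) [ 0.04917195  0.9987903   0.6733865  -0.08209089] 0.028853481566223693
short 907 ((0.6218048334121704, -0.19402854144573212), (0.011461383663117886, 0.10286547988653183), 87.66380310058594) [ 0.9987832  -0.04931675  0.64155704 -0.19376229]
deck 19220 ((0.6070914268493652, -0.09846717119216919), (0.1999165564775467, 0.1966405063867569), 87.1875991821289) 0.011208685573411703
[5.73950648e-03 1.19166289e-01 7.91869157e-06] -0.04812665229441621
```

Request:
{"op": "carry_out", "data": {
  "deltas": [
    {"tx": 2, "ty": 2, "tz": -30, "rx": 0, "ry": 0, "rz": 0.003},
    {"tx": 2, "ty": 2, "tz": -40, "rx": 0, "ry": 0, "rz": 0},
    {"tx": 0, "ty": 0, "tz": -40, "rx": 0, "ry": 0, "rz": 0},
    {"tx": 0, "ty": 0, "tz": -40, "rx": 0, "ry": 0, "rz": 0},
    {"tx": 0, "ty": 0, "tz": -30, "rx": 0, "ry": 0, "rz": 0},
    {"tx": 0, "ty": 0, "tz": -8, "rx": 0, "ry": 0, "rz": 0},
    {"tx": 0, "ty": 0, "tz": 0, "rx": 0, "ry": 0, "rz": 0},
    {"tx": 0, "ty": 0, "tz": 0, "rx": 0, "ry": 0, "rz": 0},
    {"tx": 0, "ty": 0, "tz": 0, "rx": 0, "ry": 0, "rz": 0}
  ]
}}

```text
time: 4.07
position: [0.5379, -0.0955, 0.0708]
orientation: [[0.999, -0.045, 0.005], [-0.045, -0.999, -0.001], [0.005, 0.001, -1.0]]
wrist_force: [-0.2, 0.2, 0.1]
gripper_width: 0.0003
```

Request:
{"op": "carry_out", "data": {
  "deltas": [
    {"tx": 0, "ty": -1, "tz": -4, "rx": 0, "ry": 0, "rz": 0},
    {"tx": 0, "ty": 0, "tz": -4, "rx": 0, "ry": 0, "rz": 0},
    {"tx": 0, "ty": 0, "tz": -3, "rx": 0, "ry": 0, "rz": 0},
    {"tx": 0, "ty": 0, "tz": -3, "rx": 0, "ry": 0, "rz": 0},
    {"tx": 0, "ty": 0, "tz": 0, "rx": 0, "ry": 0, "rz": 0},
    {"tx": 0, "ty": 0, "tz": 0, "rx": 0, "ry": 0, "rz": 0}
  ]
}}

```text
time: 4.57
position: [0.5367, -0.0969, 0.0548]
orientation: [[0.999, -0.046, 0.002], [-0.046, -0.999, -0.0], [0.002, 0.0, -1.0]]
wrist_force: [1.1, -0.2, 3.6]
gripper_width: -0.0002
```

Request:
{"op": "carry_out", "data": {
  "deltas": [
    {"tx": 0, "ty": 0, "tz": -2, "rx": 0, "ry": 0, "rz": 0},
    {"tx": 0, "ty": 0, "tz": -2, "rx": 0, "ry": 0, "rz": 0},
    {"tx": 0, "ty": 0, "tz": 0, "rx": 0, "ry": 0, "rz": 0},
    {"tx": 0, "ty": 0, "tz": 0, "rx": 0, "ry": 0, "rz": 0}
  ]
}}

```text
time: 4.9
position: [0.5368, -0.0969, 0.0528]
orientation: [[0.999, -0.046, 0.001], [-0.046, -0.999, -0.0], [0.001, 0.0, -1.0]]
wrist_force: [-3.4, 0.2, 16.9]
gripper_width: -0.0002
```

Request:
{"op": "carry_out", "data": {
  "deltas": [
    {"tx": 0, "ty": 0, "tz": 8, "rx": 0, "ry": 0, "rz": 0},
    {"tx": 0, "ty": 0, "tz": 17, "rx": 0, "ry": 0, "rz": 0},
    {"tx": 0, "ty": 0, "tz": 0, "rx": 0, "ry": 0, "rz": 0},
    {"tx": -1, "ty": -20, "tz": 0, "rx": 0, "ry": 0, "rz": 0},
    {"tx": -1, "ty": -20, "tz": 0, "rx": 0, "ry": 0, "rz": 0},
    {"tx": -1, "ty": -19, "tz": 0, "rx": 0, "ry": 0, "rz": 0},
    {"tx": 0, "ty": 0, "tz": 0, "rx": 0, "ry": 0, "rz": 0},
    {"tx": 0, "ty": 0, "tz": 0, "rx": 0, "ry": 0, "rz": 0},
    {"tx": 0, "ty": 0, "tz": -8, "rx": 0, "ry": 0, "rz": 0},
    {"tx": 0, "ty": 0, "tz": 0, "rx": 0, "ry": 0, "rz": 0}
  ]
}}

```text
time: 5.73
position: [0.5312, -0.1543, 0.0653]
orientation: [[0.999, -0.046, -0.003], [-0.045, -0.999, 0.002], [-0.003, -0.001, -1.0]]
wrist_force: [-0.4, 0.2, -0.6]
gripper_width: -0.0001
```

Request:
{"op": "carry_out", "data": {
  "deltas": [
    {"tx": 0, "ty": 0, "tz": -4, "rx": 0, "ry": 0, "rz": 0},
    {"tx": 0, "ty": 0, "tz": -4, "rx": 0, "ry": 0, "rz": 0},
    {"tx": 0, "ty": 0, "tz": -4, "rx": 0, "ry": 0, "rz": 0},
    {"tx": 0, "ty": 0, "tz": -3, "rx": 0, "ry": 0, "rz": 0},
    {"tx": 0, "ty": 0, "tz": -2, "rx": 0, "ry": 0, "rz": 0},
    {"tx": 0, "ty": 0, "tz": 0, "rx": 0, "ry": 0, "rz": 0},
    {"tx": 0, "ty": 0, "tz": 0, "rx": 0, "ry": 0, "rz": 0}
  ]
}}

```text
time: 6.32
position: [0.5328, -0.1548, 0.0528]
orientation: [[0.999, -0.046, -0.002], [-0.046, -0.999, 0.001], [-0.002, -0.001, -1.0]]
wrist_force: [-6.4, 3.5, 18.5]
gripper_width: -0.0
```

Request:
{"op": "carry_out", "data": {
  "deltas": [
    {"tx": 0, "ty": 0, "tz": 8, "rx": 0, "ry": 0, "rz": 0},
    {"tx": 0, "ty": 0, "tz": 17, "rx": 0, "ry": 0, "rz": 0},
    {"tx": 0, "ty": 0, "tz": 35, "rx": 0, "ry": 0, "rz": 0},
    {"tx": 0, "ty": 0, "tz": 35, "rx": 0, "ry": 0, "rz": 0},
    {"tx": 0, "ty": 0, "tz": 35, "rx": 0, "ry": 0, "rz": 0},
    {"tx": 0, "ty": 30, "tz": 35, "rx": 0, "ry": 0, "rz": -0.05},
    {"tx": 0, "ty": 30, "tz": 35, "rx": 0, "ry": 0, "rz": -0.05},
    {"tx": 0, "ty": 34, "tz": 0, "rx": 0, "ry": 0, "rz": -0.05},
    {"tx": 0, "ty": 34, "tz": 0, "rx": 0, "ry": 0, "rz": -0.05},
    {"tx": 0, "ty": 34, "tz": 0, "rx": 0, "ry": 0, "rz": -0.05},
    {"tx": 0, "ty": 34, "tz": 0, "rx": 0, "ry": 0, "rz": -0.05},
    {"tx": 0, "ty": 34, "tz": 0, "rx": 0, "ry": 0, "rz": -0.05},
    {"tx": 0, "ty": 34, "tz": 0, "rx": 0, "ry": 0, "rz": -0.05},
    {"tx": 0, "ty": 34, "tz": 0, "rx": 0, "ry": 0, "rz": -0.015},
    {"tx": 0, "ty": 8, "tz": 0, "rx": 0, "ry": 0, "rz": 0},
    {"tx": 0, "ty": 0, "tz": 0, "rx": 0, "ry": 0, "rz": 0},
    {"tx": 0, "ty": 0, "tz": 0, "rx": 0, "ry": 0, "rz": 0},
    {"tx": 0, "ty": 0, "tz": 0, "rx": 0, "ry": 0, "rz": 0}
  ]
}}

```text
time: 7.82
position: [0.5326, 0.1436, 0.2432]
orientation: [[0.895, -0.445, -0.0], [-0.445, -0.895, -0.001], [-0.0, 0.001, -1.0]]
wrist_force: [0.6, -0.4, -0.2]
gripper_width: -0.0001
```

Request:
{"op": "carry_out", "data": {
  "deltas": [
    {"tx": 0, "ty": 0, "tz": 0, "rx": 0, "ry": 0, "rz": 0},
    {"tx": 0, "ty": 0, "tz": 0, "rx": 0, "ry": 0, "rz": 0},
    {"tx": 0, "ty": 0, "tz": 0, "rx": 0, "ry": 0, "rz": 0},
    {"tx": 0, "ty": 0, "tz": 0, "rx": 0, "ry": 0, "rz": 0}
  ],
  "gripper": 1
}}

```text
time: 8.15
position: [0.5329, 0.1438, 0.2436]
orientation: [[0.895, -0.446, 0.0], [-0.446, -0.895, -0.0], [0.0, 0.0, -1.0]]
wrist_force: [0.5, 0.3, -0.4]
gripper_width: 0.0481
```

```bash
python3 - <<'E'
from h import *
W=wpose(); print(W.round(4), robot.state()['gripper_width'])
p,d=capture('wrist'); save('wrist3',p); np.savez('w3.npz',W=W,p=p,d=d)
n="tea_packet"
print(n,[(round(r['p'],2),np.round(r['position'],4).tolist()) for r in mark_of('wrist',n)[:2]])
r=silhouettes('wrist',n)[0]['region']; P=cloud('wrist',d,W)
m=(P[...,2]>.055)&(P[...,2]<.075)&r; q=P[m][:,:2].astype(np.float32)
print(m.sum(),cv2.minAreaRect(q),np.median(P[m][:,2]))
E
```

```text
[[ 8.950e-01 -4.460e-01  1.000e-04  5.329e-01]
 [-4.460e-01 -8.950e-01 -1.000e-04  1.438e-01]
 [ 1.000e-04  0.000e+00 -1.000e+00  2.436e-01]
 [ 0.000e+00  0.000e+00  0.000e+00  1.000e+00]] 0.04809140303722464
tea_packet [(0.55, [0.5365, 0.1505, -0.001])]
8664 ((0.5381039977073669, 0.15032637119293213), (0.1310553103685379, 0.06473008543252945), 63.68549346923828) 0.0639744409305319
```

View pics/wrist3.png

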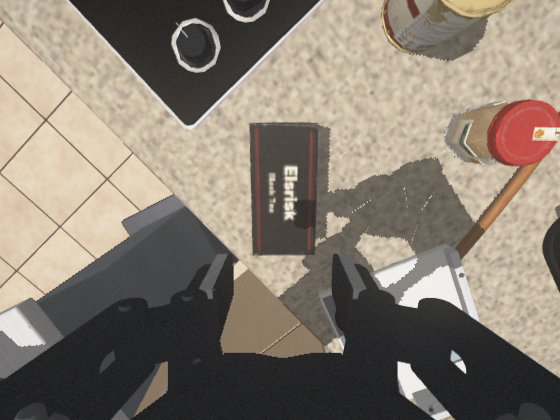

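The packet is aligned with the jaws at (283,190). Measured centre is (0.537, 0.1505), yaw −26.3°, top 64 mm. I descend to the grasp.

Request:
{"op": "carry_out", "data": {
  "deltas": [
    {"tx": 2, "ty": 3, "tz": -10, "rx": 0, "ry": 0, "rz": 0.003},
    {"tx": 2, "ty": 3, "tz": -10, "rx": 0, "ry": 0, "rz": 0},
    {"tx": 0, "ty": 0, "tz": -20, "rx": 0, "ry": 0, "rz": 0},
    {"tx": 0, "ty": 0, "tz": -35, "rx": 0, "ry": 0, "rz": 0},
    {"tx": 0, "ty": 0, "tz": -35, "rx": 0, "ry": 0, "rz": 0},
    {"tx": 0, "ty": 0, "tz": -25, "rx": 0, "ry": 0, "rz": 0},
    {"tx": 0, "ty": 0, "tz": -20, "rx": 0, "ry": 0, "rz": 0},
    {"tx": 0, "ty": 0, "tz": 0, "rx": 0, "ry": 0, "rz": 0},
    {"tx": 0, "ty": 0, "tz": 0, "rx": 0, "ry": 0, "rz": 0}
  ],
  "gripper": 1
}}

```text
time: 9.05
position: [0.535, 0.1506, 0.0864]
orientation: [[0.897, -0.442, -0.005], [-0.442, -0.897, -0.001], [-0.004, 0.003, -1.0]]
wrist_force: [0.4, 0.2, -0.1]
gripper_width: 0.0857
```

Request:
{"op": "carry_out", "data": {
  "deltas": [
    {"tx": 0, "ty": 0, "tz": -10, "rx": 0, "ry": 0, "rz": 0},
    {"tx": 0, "ty": 0, "tz": -10, "rx": 0, "ry": 0, "rz": 0},
    {"tx": 0, "ty": 0, "tz": -10, "rx": 0, "ry": 0, "rz": 0},
    {"tx": 0, "ty": 0, "tz": -10, "rx": 0, "ry": 0, "rz": 0},
    {"tx": 0, "ty": 0, "tz": 0, "rx": 0, "ry": 0, "rz": 0},
    {"tx": 0, "ty": 0, "tz": 0, "rx": 0, "ry": 0, "rz": 0},
    {"tx": 0, "ty": 0, "tz": 0, "rx": 0, "ry": 0, "rz": 0}
  ]
}}

```text
time: 9.63
position: [0.5369, 0.1507, 0.0486]
orientation: [[0.897, -0.442, 0.0], [-0.442, -0.897, 0.0], [0.0, -0.0, -1.0]]
wrist_force: [0.2, 0.6, 0.4]
gripper_width: 0.0853
```

Request:
{"op": "carry_out", "data": {
  "deltas": [
    {"tx": 0, "ty": 0, "tz": 0, "rx": 0, "ry": 0, "rz": 0},
    {"tx": 0, "ty": 0, "tz": 0, "rx": 0, "ry": 0, "rz": 0},
    {"tx": 0, "ty": 0, "tz": 0, "rx": 0, "ry": 0, "rz": 0},
    {"tx": 0, "ty": 0, "tz": 0, "rx": 0, "ry": 0, "rz": 0},
    {"tx": 0, "ty": 0, "tz": 0, "rx": 0, "ry": 0, "rz": 0}
  ],
  "gripper": -1,
  "grip_force": 40
}}

```text
time: 10.05
position: [0.5377, 0.1509, 0.0494]
orientation: [[0.897, -0.442, 0.002], [-0.442, -0.897, 0.0], [0.002, -0.001, -1.0]]
wrist_force: [0.6, 0.2, 4.3]
gripper_width: 0.0671
```

Request:
{"op": "carry_out", "data": {
  "deltas": [
    {"tx": 0, "ty": 0, "tz": 10, "rx": 0, "ry": 0, "rz": 0},
    {"tx": 0, "ty": 0, "tz": 20, "rx": 0, "ry": 0, "rz": 0},
    {"tx": 0, "ty": 0, "tz": 30, "rx": 0, "ry": 0, "rz": 0},
    {"tx": 0, "ty": -5, "tz": 20, "rx": 0, "ry": 0, "rz": 0.01},
    {"tx": 5, "ty": -14, "tz": 5, "rx": 0, "ry": 0, "rz": 0.02},
    {"tx": 8, "ty": -20, "tz": 0, "rx": 0, "ry": 0, "rz": 0.03},
    {"tx": 8, "ty": -25, "tz": 0, "rx": 0, "ry": 0, "rz": 0.04},
    {"tx": 8, "ty": -25, "tz": 0, "rx": 0, "ry": 0, "rz": 0.04},
    {"tx": 8, "ty": -25, "tz": 0, "rx": 0, "ry": 0, "rz": 0.04},
    {"tx": 8, "ty": -25, "tz": 0, "rx": 0, "ry": 0, "rz": 0.04},
    {"tx": 8, "ty": -25, "tz": 0, "rx": 0, "ry": 0, "rz": 0.04},
    {"tx": 8, "ty": -25, "tz": 0, "rx": 0, "ry": 0, "rz": 0.04},
    {"tx": 8, "ty": -25, "tz": 0, "rx": 0, "ry": 0, "rz": 0.04},
    {"tx": 8, "ty": -20, "tz": 0, "rx": 0, "ry": 0, "rz": 0.03},
    {"tx": 5, "ty": -15, "tz": 0, "rx": 0, "ry": 0, "rz": 0.02},
    {"tx": 3, "ty": -10, "tz": 0, "rx": 0, "ry": 0, "rz": 0.019},
    {"tx": 0, "ty": 0, "tz": 0, "rx": 0, "ry": 0, "rz": 0},
    {"tx": 0, "ty": 0, "tz": 0, "rx": 0, "ry": 0, "rz": 0},
    {"tx": 0, "ty": 0, "tz": 0, "rx": 0, "ry": 0, "rz": 0},
    {"tx": 0, "ty": 0, "tz": 0, "rx": 0, "ry": 0, "rz": 0}
  ]
}}

```text
time: 11.72
position: [0.6209, -0.1072, 0.1332]
orientation: [[0.999, -0.048, -0.001], [-0.048, -0.999, 0.001], [-0.001, -0.001, -1.0]]
wrist_force: [0.5, 0.2, -1.9]
gripper_width: 0.0671
```

```bash
python3 - <<'E'
from h import *
W=wpose(); print(W.round(4), robot.state()['wrist_force'],robot.state()['gripper_width'])
p,d=capture('wrist'); save('wrist4',p)
P=cloud('wrist',d,W)
p2,d2=capture('scene'); save('scene4',p2)
p3,d3=capture('top'); save('top4',p3[100:300,180:400].repeat(3,0).repeat(3,1))
E
```

```text
[[ 9.988e-01 -4.840e-02 -1.500e-03  6.209e-01]
 [-4.840e-02 -9.988e-01  7.000e-04 -1.072e-01]
 [-1.500e-03 -6.000e-04 -1.000e+00  1.332e-01]
 [ 0.000e+00  0.000e+00  0.000e+00  1.000e+00]] [ 0.47512041  0.24613717 -1.92680793] 0.06706629294129199
```

View pics/wrist4.png

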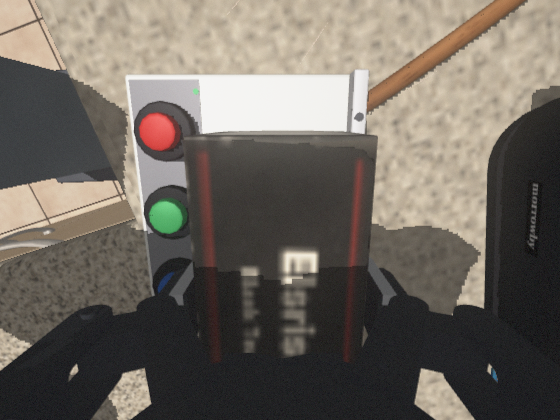

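View pics/scene4.png

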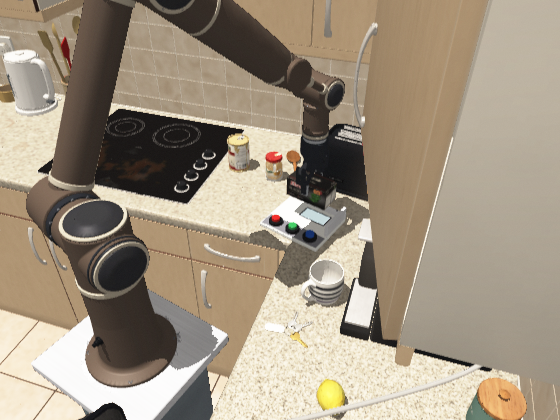

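The packet hangs level and square to the reader, short of both fences. I lower it.

Request:
{"op": "carry_out", "data": {
  "deltas": [
    {"tx": 0, "ty": 0, "tz": -12, "rx": 0, "ry": 0, "rz": 0},
    {"tx": 0, "ty": 0, "tz": -15, "rx": 0, "ry": 0, "rz": 0},
    {"tx": 0, "ty": 0, "tz": -15, "rx": 0, "ry": 0, "rz": 0},
    {"tx": 0, "ty": 0, "tz": -12, "rx": 0, "ry": 0, "rz": 0},
    {"tx": 0, "ty": 0, "tz": -8, "rx": 0, "ry": 0, "rz": 0},
    {"tx": 0, "ty": 0, "tz": -4, "rx": 0, "ry": 0, "rz": 0},
    {"tx": 0, "ty": 0, "tz": 0, "rx": 0, "ry": 0, "rz": 0},
    {"tx": 0, "ty": 0, "tz": 0, "rx": 0, "ry": 0, "rz": 0},
    {"tx": 0, "ty": 0, "tz": 0, "rx": 0, "ry": 0, "rz": 0}
  ]
}}

```text
time: 12.62
position: [0.6226, -0.1085, 0.0684]
orientation: [[0.999, -0.049, 0.002], [-0.049, -0.999, -0.0], [0.002, 0.0, -1.0]]
wrist_force: [-0.1, 0.6, -2.4]
gripper_width: 0.0672
```

Request:
{"op": "carry_out", "data": {
  "deltas": [
    {"tx": 0, "ty": 0, "tz": -3, "rx": 0, "ry": 0, "rz": 0},
    {"tx": 0, "ty": 0, "tz": -2, "rx": 0, "ry": 0, "rz": 0},
    {"tx": 0, "ty": 0, "tz": -1, "rx": 0, "ry": 0, "rz": 0},
    {"tx": 0, "ty": 0, "tz": 0, "rx": 0, "ry": 0, "rz": 0},
    {"tx": 0, "ty": 0, "tz": 0, "rx": 0, "ry": 0, "rz": 0},
    {"tx": 0, "ty": 0, "tz": 0, "rx": 0, "ry": 0, "rz": 0}
  ]
}}

```text
time: 13.12
position: [0.6217, -0.1083, 0.0616]
orientation: [[0.999, -0.049, -0.0], [-0.049, -0.999, 0.0], [-0.0, -0.0, -1.0]]
wrist_force: [0.5, -0.1, -2.3]
gripper_width: 0.0673
```

Request:
{"op": "carry_out", "data": {
  "deltas": [
    {"tx": 0, "ty": 0, "tz": -1, "rx": 0, "ry": 0, "rz": 0},
    {"tx": 0, "ty": 0, "tz": 0, "rx": 0, "ry": 0, "rz": 0},
    {"tx": 0, "ty": 0, "tz": 0, "rx": 0, "ry": 0, "rz": 0},
    {"tx": 0, "ty": 0, "tz": 0, "rx": 0, "ry": 0, "rz": 0}
  ]
}}

```text
time: 13.45
position: [0.622, -0.1084, 0.0615]
orientation: [[0.999, -0.049, 0.0], [-0.049, -0.999, -0.0], [0.0, 0.0, -1.0]]
wrist_force: [-3.2, 0.5, 6.0]
gripper_width: 0.0671
```

Request:
{"op": "carry_out", "data": {
  "deltas": [
    {"tx": 1.7, "ty": -2.1, "tz": 0.4, "rx": 0, "ry": 0, "rz": 0},
    {"tx": 1.7, "ty": -2.1, "tz": 0, "rx": 0, "ry": 0, "rz": 0},
    {"tx": 1.7, "ty": -2.1, "tz": 0, "rx": 0, "ry": 0, "rz": 0},
    {"tx": 1.7, "ty": -2.1, "tz": 0, "rx": 0, "ry": 0, "rz": 0},
    {"tx": 1.7, "ty": -2.1, "tz": 0, "rx": 0, "ry": 0, "rz": 0},
    {"tx": 0, "ty": 0, "tz": 0, "rx": 0, "ry": 0, "rz": 0},
    {"tx": 0, "ty": 0, "tz": 0, "rx": 0, "ry": 0, "rz": 0},
    {"tx": 0, "ty": 0, "tz": 0, "rx": 0, "ry": 0, "rz": 0}
  ]
}}

```text
time: 14.12
position: [0.6313, -0.1194, 0.0615]
orientation: [[0.999, -0.049, 0.002], [-0.049, -0.999, -0.001], [0.002, 0.001, -1.0]]
wrist_force: [1.4, -0.4, 4.5]
gripper_width: 0.0671
```

Request:
{"op": "carry_out", "data": {
  "deltas": [
    {"tx": 1, "ty": -0.05, "tz": 0, "rx": 0, "ry": 0, "rz": 0},
    {"tx": 1, "ty": -0.05, "tz": 0, "rx": 0, "ry": 0, "rz": 0},
    {"tx": 0, "ty": 0, "tz": 0, "rx": 0, "ry": 0, "rz": 0},
    {"tx": 0, "ty": 0, "tz": 0, "rx": 0, "ry": 0, "rz": 0},
    {"tx": 0, "ty": 0, "tz": 0, "rx": 0, "ry": 0, "rz": 0}
  ]
}}

```text
time: 14.53
position: [0.6317, -0.1194, 0.0615]
orientation: [[0.999, -0.049, -0.001], [-0.049, -0.999, -0.001], [-0.001, 0.001, -1.0]]
wrist_force: [-3.9, 0.5, 7.8]
gripper_width: 0.067
```

Request:
{"op": "carry_out", "data": {
  "deltas": [
    {"tx": 1, "ty": -0.05, "tz": 0.2, "rx": 0, "ry": 0, "rz": 0},
    {"tx": 0, "ty": 0, "tz": 0, "rx": 0, "ry": 0, "rz": 0},
    {"tx": 0, "ty": 0, "tz": 0, "rx": 0, "ry": 0, "rz": 0},
    {"tx": 0, "ty": 0, "tz": 0, "rx": 0, "ry": 0, "rz": 0}
  ]
}}

```text
time: 14.87
position: [0.6325, -0.1193, 0.0615]
orientation: [[0.999, -0.049, -0.002], [-0.049, -0.999, -0.0], [-0.002, 0.001, -1.0]]
wrist_force: [-3.6, -0.4, 6.8]
gripper_width: 0.0673
```

```bash
python3 - <<'E'
from h import *
s=robot.state(); print(s['wrist_force'],s['ft_torque'],s['position'])
E
```

```text
[-3.63015712 -0.38838635  6.80875455] [ 0.0845786   0.35749408 -0.01001918] [ 0.63250635 -0.11933147  0.0614943 ]
```

Request:
{"op": "carry_out", "data": {
  "deltas": [
    {"tx": 1, "ty": -0.05, "tz": 0, "rx": 0, "ry": 0, "rz": 0},
    {"tx": 0.5, "ty": 0, "tz": 0, "rx": 0, "ry": 0, "rz": 0},
    {"tx": 0, "ty": 0, "tz": 0, "rx": 0, "ry": 0, "rz": 0},
    {"tx": 0, "ty": 0, "tz": 0, "rx": 0, "ry": 0, "rz": 0},
    {"tx": 0, "ty": 0, "tz": 0, "rx": 0, "ry": 0, "rz": 0}
  ]
}}

```text
time: 15.28
position: [0.6332, -0.1194, 0.0615]
orientation: [[0.999, -0.048, -0.004], [-0.048, -0.999, -0.0], [-0.004, 0.0, -1.0]]
wrist_force: [-6.4, -0.9, 9.8]
gripper_width: 0.0673
```

Request:
{"op": "carry_out", "data": {
  "deltas": [
    {"tx": 0.5, "ty": 0, "tz": 0.5, "rx": 0, "ry": 0, "rz": 0},
    {"tx": 0.5, "ty": 0, "tz": 0, "rx": 0, "ry": 0, "rz": 0},
    {"tx": 0, "ty": 0, "tz": 0, "rx": 0, "ry": 0, "rz": 0},
    {"tx": 0, "ty": 0, "tz": 0, "rx": 0, "ry": 0, "rz": 0},
    {"tx": 0, "ty": 0, "tz": 0, "rx": 0, "ry": 0, "rz": 0}
  ]
}}

```text
time: 15.7
position: [0.6333, -0.1194, 0.0616]
orientation: [[0.999, -0.048, -0.006], [-0.048, -0.999, -0.0], [-0.006, 0.0, -1.0]]
wrist_force: [-6.5, -1.3, 9.0]
gripper_width: 0.0673
```

```bash
python3 - <<'E'
from h import *
s=robot.state(); print(s['wrist_force'],s['ft_torque'],s['position'])
p,d=capture('wrist'); save('wrist5',p)
p3,d3=capture('top'); save('top5',p3[100:300,180:400].repeat(3,0).repeat(3,1))
E
```

```text
[-6.537569   -1.31816741  8.95599846] [0.01627645 0.81875967 0.0216575 ] [ 0.63333708 -0.11941317  0.06164724]
```

View pics/wrist5.png

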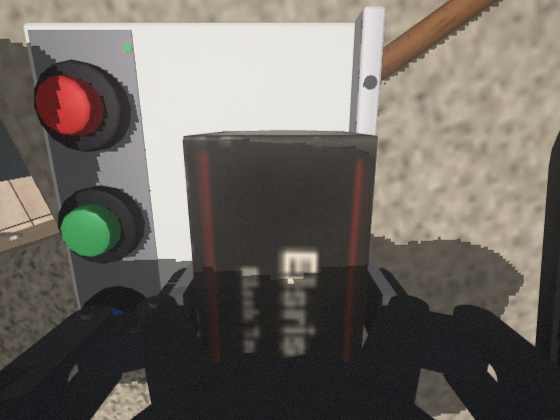

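View pics/top5.png

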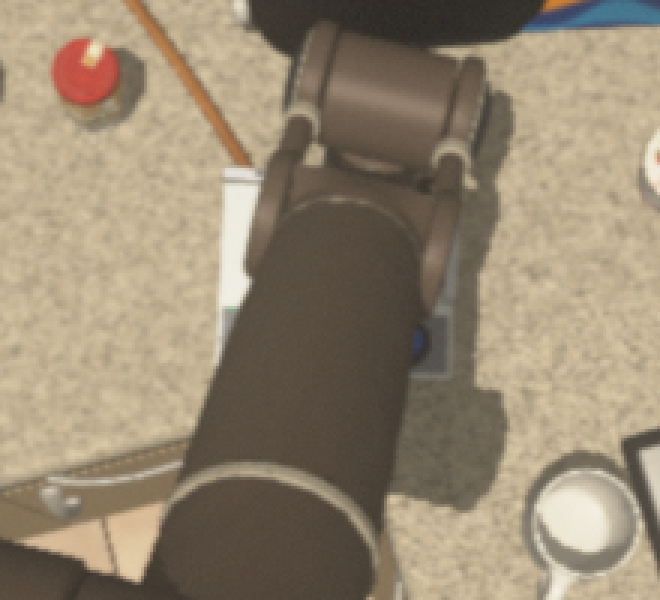

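The packet has stalled on the long fence (right-hand edge in the wrist view at column ~372, flush beside the fence) with −6.5 N in x. The tool has leaned 0.006 rad, so I take that out and then move towards the short fence.

Request:
{"op": "carry_out", "data": {
  "deltas": [
    {"tx": 0, "ty": -1, "tz": 0.2, "rx": 0, "ry": -0.006, "rz": 0},
    {"tx": 0, "ty": -1, "tz": 0, "rx": 0, "ry": 0, "rz": 0},
    {"tx": 0, "ty": -1, "tz": 0, "rx": 0, "ry": 0, "rz": 0},
    {"tx": 0, "ty": 0, "tz": 0, "rx": 0, "ry": 0, "rz": 0},
    {"tx": 0, "ty": 0, "tz": 0, "rx": 0, "ry": 0, "rz": 0},
    {"tx": 0, "ty": 0, "tz": 0, "rx": 0, "ry": 0, "rz": 0}
  ]
}}

```text
time: 16.3
position: [0.6331, -0.1201, 0.0615]
orientation: [[0.999, -0.048, -0.001], [-0.048, -0.999, 0.003], [-0.001, -0.003, -1.0]]
wrist_force: [-6.1, 4.9, 9.7]
gripper_width: 0.0669
```

```bash
python3 - <<'E'
from h import *
s=robot.state(); print(s['wrist_force'],s['ft_torque'],s['position'],s['orientation'])
E
```

```text
[-6.10861969  4.90984017  9.69866914] [0.67011361 0.82640102 0.09816446] [ 0.63309047 -0.12009767  0.06148364] [[ 9.98829777e-01 -4.83600897e-02 -6.15046563e-04]
 [-4.83580376e-02 -9.98825558e-01  3.00079231e-03]
 [-7.59442812e-04 -2.96753827e-03 -9.99995308e-01]]
```

Request:
{"op": "carry_out", "data": {
  "deltas": [
    {"tx": 0, "ty": -1, "tz": 0.4, "rx": -0.003, "ry": -0.001, "rz": 0},
    {"tx": 0, "ty": 0, "tz": 0, "rx": 0, "ry": 0, "rz": 0},
    {"tx": 0, "ty": 0, "tz": 0, "rx": 0, "ry": 0, "rz": 0},
    {"tx": 0, "ty": 0, "tz": 0, "rx": 0, "ry": 0, "rz": 0}
  ]
}}

```text
time: 16.63
position: [0.633, -0.1211, 0.0615]
orientation: [[0.999, -0.048, 0.0], [-0.048, -0.999, 0.0], [0.0, -0.0, -1.0]]
wrist_force: [-4.6, 5.5, 6.4]
gripper_width: 0.0674
```

```bash
python3 - <<'E'
from h import *
s=robot.state(); print(s['wrist_force'],s['ft_torque'],s['position'],s['orientation'])
p,d=capture('scene'); save('scene6',cv2.resize(p[170:260,240:370],None,fx=6,fy=6,interpolation=cv2.INTER_CUBIC))
for n in ("tea_packet","reader"):
  print([(round(r['p'],2),np.round(r['position'],4).tolist()) for r in mark_of('scene',n)[:2]])
W=wpose();p,d=capture('wrist'); P=cloud('wrist',d,W); save('wrist6',p)
print([(round(r['p'],2),np.round(r['position'],4).tolist()) for r in mark_of('wrist','tea_packet')[:2]])
r=silhouettes('wrist','tea_packet')
m=(P[...,2]>.065)&(P[...,2]<.085)&(P[...,0]>.57)&(P[...,0]<.69)&(P[...,1]>-.12); q=P[m][:,:2].astype(np.float32); print(m.sum(),cv2.minAreaRect(q),q.max(0),q.min(0),np.median(P[m][:,2]))
E
```

```text
[-4.62699521  5.45636146  6.3549173 ] [0.82824714 0.6060409  0.16525585] [ 0.63300105 -0.12111765  0.06146151] [[ 9.98830029e-01 -4.83574348e-02  3.62081672e-04]
 [-4.83574729e-02 -9.98830088e-01  9.70955722e-05]
 [ 3.56962775e-04 -1.14491328e-04 -9.99999930e-01]]
[(0.95, [0.6341, -0.1226, 0.012])]
[]
[(0.73, [0.634, -0.1242, 0.0096])]
34588 ((0.6340876817703247, -0.08706069737672806), (0.06585665792226791, 0.10711617022752762), 89.95335388183594) [ 0.6876215  -0.05411287] [ 0.58050954 -0.11999898] 0.07590792880505144
```

View pics/scene6.png

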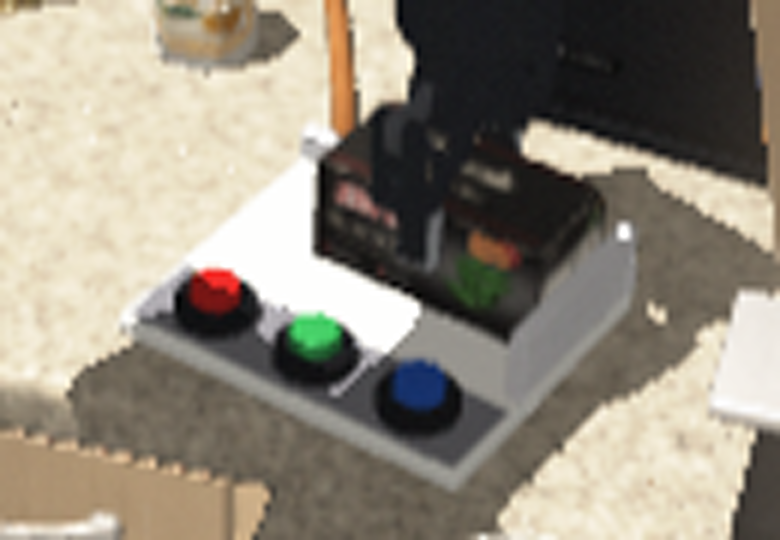

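The scene view shows the packet flat on the deck with its right end against the short fence, and all keys up. I push a little more in y to confirm that it stalls.

Request:
{"op": "carry_out", "data": {
  "deltas": [
    {"tx": 0, "ty": -1, "tz": 0.1, "rx": 0, "ry": 0, "rz": 0},
    {"tx": 0, "ty": 0, "tz": 0, "rx": 0, "ry": 0, "rz": 0},
    {"tx": 0, "ty": 0, "tz": 0, "rx": 0, "ry": 0, "rz": 0},
    {"tx": 0, "ty": 0, "tz": 0, "rx": 0, "ry": 0, "rz": 0}
  ]
}}

```text
time: 17.27
position: [0.633, -0.122, 0.0615]
orientation: [[0.999, -0.048, 0.0], [-0.048, -0.999, 0.0], [0.0, -0.0, -1.0]]
wrist_force: [-3.9, 5.3, 6.2]
gripper_width: 0.0669
```

```bash
python3 - <<'E'
from h import *
s=robot.state(); print(s['wrist_force'],s['ft_torque'],s['position'],s['orientation'].round(4).tolist())
W=wpose();p,d=capture('wrist'); P=cloud('wrist',d,W)
O=np.array([.593,-.099]); c,sn=np.cos(.049),np.sin(.049)
D=P[...,:2]-O; X=c*D[...,0]-sn*D[...,1]; Y=sn*D[...,0]+c*D[...,1]; Z=P[...,2]
m=(Z>.068)&(Z<.082)&(X>0)&(X<.09)&(Y>0); print('packet top: x',np.percentile(X[m],[1,99]),'y max',np.percentile(Y[m],99.5), 'z',np.median(Z[m]),m.sum())
for y0 in (0.0,.01,.02,.03,.038):
    k=m&(np.abs(Y-y0)<.004); print(y0,np.percentile(X[k],[0.5,99.5]))
v=(Z>.026)&(Z<.036)&(X>.06)&(X<.1)&(Y>.055)&(Y<.098); print('long fence top x',np.percentile(X[v],[1,99]),v.sum())
E
```

```text
[-3.88742687  5.26929077  6.20767397] [0.85614689 0.6035258  0.16148551] [ 0.63299707 -0.12202177  0.06148025] [[0.9988, -0.0485, 0.0003], [-0.0485, -0.9988, 0.0003], [0.0003, -0.0003, -1.0]]
packet top: x [0.0098573  0.07133104] y max 0.04456294011362832 z 0.07605595143521705 24097
0.0 [0.00953861 0.07201576]
0.01 [0.00950768 0.07200919]
0.02 [0.00949617 0.07203876]
0.03 [0.00953013 0.07188408]
0.038 [0.00946315 0.07184993]
long fence top x [0.07519393 0.08499751] 2546
```

Request:
{"op": "carry_out", "data": {
  "deltas": [
    {"tx": 0, "ty": -1, "tz": 0.2, "rx": 0, "ry": 0, "rz": 0},
    {"tx": 0, "ty": -0.5, "tz": 0, "rx": 0, "ry": 0, "rz": 0},
    {"tx": 0, "ty": 0, "tz": 0, "rx": 0, "ry": 0, "rz": 0},
    {"tx": 0, "ty": 0, "tz": 0, "rx": 0, "ry": 0, "rz": 0},
    {"tx": 0, "ty": 0, "tz": 0, "rx": 0, "ry": 0, "rz": 0}
  ]
}}

```text
time: 17.73
position: [0.6329, -0.1236, 0.0615]
orientation: [[0.999, -0.048, 0.0], [-0.048, -0.999, 0.0], [0.0, -0.0, -1.0]]
wrist_force: [-5.0, 4.3, 5.6]
gripper_width: 0.0672
```

```bash
cat > m.py <<'E'
from h import *
s=robot.state(); print(s['time'],s['wrist_force'].round(2),s['ft_torque'].round(3),s['position'].round(5),s['orientation'].round(4).tolist())
W=wpose();p,d=capture('wrist'); P=cloud('wrist',d,W)
O=np.array([.593,-.099]); c,sn=np.cos(.049),np.sin(.049)
D=P[...,:2]-O; X=c*D[...,0]-sn*D[...,1]; Y=sn*D[...,0]+c*D[...,1]; Z=P[...,2]
m=(Z>.068)&(Z<.082)&(X>0)&(X<.09)&(Y>0); print('packet top: x',np.percentile(X[m],[1,99]),'y max',np.percentile(Y[m],[99.5,100]))
T=W[:2,3]-O; print('tcp reader', c*T[0]-sn*T[1], sn*T[0]+c*T[1])
E
python3 m.py
```

```text
17.7333 [-5.05  4.33  5.64] [0.771 0.659 0.137] [ 0.63291 -0.12356  0.06149] [[0.9988, -0.0484, 0.0002], [-0.0484, -0.9988, 0.0002], [0.0002, -0.0002, -1.0]]
packet top: x [0.00981436 0.07127461] y max [0.04302533 0.04332115]
tcp reader 0.041063413978153766 -0.022572669643621146
```

The packet is still sliding: its end moved 1.5 mm with the tool, so that force was friction. I continue.

Request:
{"op": "carry_out", "data": {
  "deltas": [
    {"tx": 0, "ty": -1, "tz": 0.2, "rx": 0, "ry": 0, "rz": 0},
    {"tx": 0, "ty": -0.5, "tz": 0, "rx": 0, "ry": 0, "rz": 0},
    {"tx": 0, "ty": 0, "tz": 0, "rx": 0, "ry": 0, "rz": 0},
    {"tx": 0, "ty": 0, "tz": 0, "rx": 0, "ry": 0, "rz": 0},
    {"tx": 0, "ty": 0, "tz": 0, "rx": 0, "ry": 0, "rz": 0}
  ]
}}

```text
time: 18.2
position: [0.6329, -0.1243, 0.0615]
orientation: [[0.999, -0.049, 0.0], [-0.049, -0.999, 0.001], [-0.0, -0.001, -1.0]]
wrist_force: [-4.3, 6.6, 5.8]
gripper_width: 0.0669
```

```bash
python3 m.py
```

```text
18.2 [-4.27  6.64  5.78] [1.001 0.514 0.139] [ 0.63287 -0.12426  0.06147] [[0.9988, -0.0485, 0.0], [-0.0485, -0.9988, 0.0013], [-0.0, -0.0013, -1.0]]
packet top: x [0.0098302  0.07126817] y max [0.04231772 0.04260771]
tcp reader 0.041059963082219 -0.023280259033832507
```

Request:
{"op": "carry_out", "data": {
  "deltas": [
    {"tx": 0, "ty": -1, "tz": 0.2, "rx": -0.001, "ry": 0, "rz": 0},
    {"tx": 0, "ty": 0, "tz": 0, "rx": 0, "ry": 0, "rz": 0},
    {"tx": 0, "ty": 0, "tz": 0, "rx": 0, "ry": 0, "rz": 0},
    {"tx": 0, "ty": 0, "tz": 0, "rx": 0, "ry": 0, "rz": 0},
    {"tx": 0, "ty": 0, "tz": 0, "rx": 0, "ry": 0, "rz": 0}
  ]
}}

```text
time: 18.67
position: [0.6329, -0.1243, 0.0615]
orientation: [[0.999, -0.049, -0.0], [-0.049, -0.999, 0.002], [-0.0, -0.002, -1.0]]
wrist_force: [-4.2, 8.4, 5.8]
gripper_width: 0.0671
```

```bash
python3 m.py
```

```text
18.6667 [-4.22  8.43  5.78] [1.284 0.375 0.276] [ 0.63288 -0.12431  0.06151] [[0.9988, -0.0486, -0.0], [-0.0486, -0.9988, 0.0017], [-0.0001, -0.0017, -1.0]]
packet top: x [0.00984876 0.07135049] y max [0.04228669 0.04256138]
tcp reader 0.0410685660387979 -0.02332609767697205
```

The packet has now stalled at the short fence: y stays at −0.1243 while the force rises from 6.6 to 8.4 N. I firm up x slightly and take out the lean.

Request:
{"op": "carry_out", "data": {
  "deltas": [
    {"tx": 0.8, "ty": -0.2, "tz": 0, "rx": -0.002, "ry": 0, "rz": 0},
    {"tx": 0, "ty": 0, "tz": 0, "rx": 0, "ry": 0, "rz": 0},
    {"tx": 0, "ty": 0, "tz": 0, "rx": 0, "ry": 0, "rz": 0},
    {"tx": 0, "ty": 0, "tz": 0, "rx": 0, "ry": 0, "rz": 0},
    {"tx": 0, "ty": 0, "tz": 0, "rx": 0, "ry": 0, "rz": 0},
    {"tx": 0, "ty": 0, "tz": 0, "rx": 0, "ry": 0, "rz": 0}
  ]
}}

```text
time: 19.22
position: [0.633, -0.1243, 0.0615]
orientation: [[0.999, -0.049, -0.002], [-0.049, -0.999, 0.0], [-0.002, -0.0, -1.0]]
wrist_force: [-6.1, 10.4, 6.1]
gripper_width: 0.0672
```

```bash
python3 m.py; python3 - <<'E'
from h import *
p,d=capture('scene'); save('scene7',cv2.resize(p[130:280,200:370],None,fx=4,fy=4,interpolation=cv2.INTER_CUBIC))
E
```

```text
19.2167 [-6.09 10.41  6.15] [1.52  0.75  0.204] [ 0.63296 -0.12427  0.06154] [[0.9988, -0.0486, -0.002], [-0.0486, -0.9988, 0.0003], [-0.002, -0.0002, -1.0]]
packet top: x [0.00994325 0.07136005] y max [0.04233668 0.0426153 ]
tcp reader 0.04114871952219545 -0.023284989066242434
```

View pics/scene7.png

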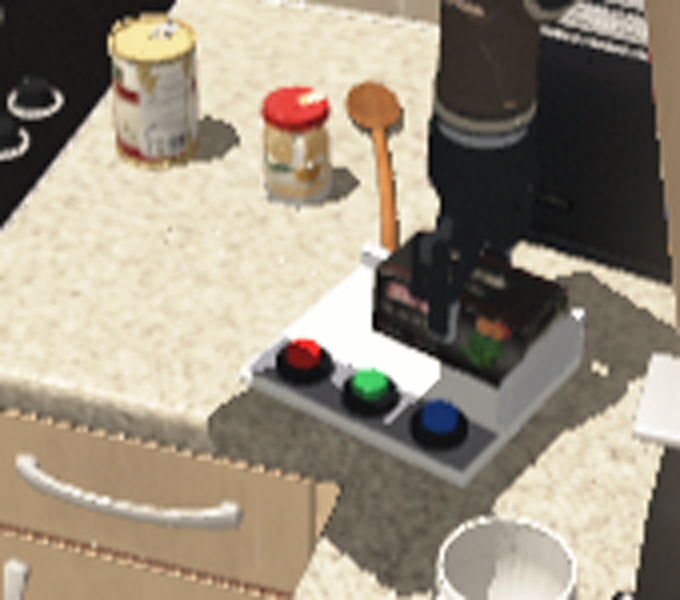

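Request:
{"op": "carry_out", "data": {
  "deltas": [
    {"tx": 0, "ty": 0.4, "tz": 0, "rx": 0, "ry": -0.002, "rz": 0},
    {"tx": 0, "ty": 0, "tz": 0, "rx": 0, "ry": 0, "rz": 0},
    {"tx": 0, "ty": 0, "tz": 0, "rx": 0, "ry": 0, "rz": 0},
    {"tx": 0, "ty": 0, "tz": 0, "rx": 0, "ry": 0, "rz": 0},
    {"tx": 0, "ty": 0, "tz": 0, "rx": 0, "ry": 0, "rz": 0},
    {"tx": 0, "ty": 0, "tz": 0, "rx": 0, "ry": 0, "rz": 0},
    {"tx": 0, "ty": 0, "tz": 0, "rx": 0, "ry": 0, "rz": 0},
    {"tx": 0, "ty": 0, "tz": 0, "rx": 0, "ry": 0, "rz": 0}
  ]
}}

```text
time: 19.98
position: [0.6329, -0.1243, 0.0615]
orientation: [[0.999, -0.049, 0.0], [-0.049, -0.999, -0.0], [0.0, 0.0, -1.0]]
wrist_force: [-5.3, 8.9, 7.1]
gripper_width: 0.0672
```

```bash
python3 m.py
```

```text
19.9833 [-5.29  8.9   7.1 ] [1.378 0.765 0.248] [ 0.63288 -0.12427  0.06149] [[0.9988, -0.0486, 0.0], [-0.0486, -0.9988, -0.0003], [0.0, 0.0003, -1.0]]
packet top: x [0.00985261 0.07124288] y max [0.04233314 0.04260632]
tcp reader 0.04107443591724157 -0.02329016959167282
```

The packet is level, square and stalled on both fences, and the force is steady. I hand in.

```bash
python3 -c "
from h import *
print(robot.job_done()); s=robot.state(); print(s['time'],s['wrist_force'],s['position'])"
```

```text
the job is handed in; nothing more can be done
None
the job is handed in; nothing more can be done
```

The job is handed in: I pressed green, then blue, and the packet is held pressed into the corner of the deck, against both fences. It took about 20 s of the 70 s, and no verdict was reported.

- **Keys:** I pressed each one to its stop, reading about 17 N on green and 18 N on blue against the 4 N needed, and let it up again. The red key was not touched, and all three stood up in the last scene picture.
- **Final hold:** The packet is flat on the deck, square to the reader within about 1 mrad. The push is about 5 N on the long fence and 9 N on the short one, with 7 N down. Up to about 4 N of the short-fence figure may be friction on the deck. The tool stands at (0.0411, −0.0233) in the reader frame, against (0.041, −0.022) for a seated packet, a difference within measuring error.
- **Checks that disagreed:** A first reading of about 5 N towards the short fence was only friction. The packet's end was still sliding, so I pushed on until it stopped while the force kept rising.
- **Other things:** I did not touch the bystanders. The last scene picture shows the tin, the honey jar and the mug, but not the yoghurt, and I did not measure their positions again.

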